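Load and lock the drilling jig

ROBOT

A 7-joint arm with a two-finger parallel gripper is mounted at the origin on a cart in front of the work surface, level with it; the furniture and walls round the work are solid. World frame = base frame: x ahead of the robot, y to its left, z up, the work surface at z = 0. Lengths are in m, angles in degrees, forces in N, time in s.
With the tool pointing down it reaches from about 0.4 to 0.875 m from the base axis. Payload 4.4 kg.
Tool frame: the origin (TCP) lies on the centre line of the jaws, within the pads' length; the fingertips stand r.tcp_to_tips ahead of it and the grasp point (between the pads) lies 5 mm behind it (r.tcp_to_tips is the distance from the TCP to the fingertips, in m); z points along the fingers, y is the line along which they close (so a half turn about z gives the same grasp; the last joint's range is limited). The gripper opens to 85 mm and grips with 20 to 120 N. Pads are 22 mm wide; open, the fingers measure 114 mm over their backs; the gripper's body (76 mm by 85 mm) begins 54 mm behind the grasp point. The pads swing forward as they close: fully open they stand 13 mm farther back than shut.
Start: joints at [69.511, 36.005, 2.206, 86.941, -1.547, 57.084, -1.146], TCP at [0.187, -0.623, 0.245] pointing down, gripper open.
Joint ranges: [-175.42, 175.42], [-21.48, 121.26], [-71.46, 75.88], [10.55, 141.38], [-63.04, 243.04], [13.31, 113.54], [-168.57, 168.57]. Speed limits (degrees/s): [147.25, 147.25, 180, 180, 180, 180, 180].

INTERFACE

Orientations are given as a 3x3 rotation matrix whose columns are the frame's x, y, z axes.
In Python, from bench import monitor, imaging, sign_off, r gives the robot as it stands.
- The arm moves only by the tool step_arm, never from a script. Its argument "deltas" is a list of rows, each a list of 7 numbers: the shift along the tool's x, y, z in mm, then the turn, a rotation vector about the tool's x, y, z in rad, then the opening, from -1 (shut) to 1 (fully open). In form: [[x, y, z, wx, wy, wz, claw], ...]. A call has 1 to 10 rows; each row is the pose to reach, as a shift and turn from the pose commanded when the call began, along the tool's axes at that moment; what a row does not reach only later rows make up. A row lasts 1/8 s, in which the tool goes at most 62.5 mm and 10.7 degrees, less where a joint would pass 70% of its speed; a pose out of reach is approached as far as the arm can. A call with a gripper value outside its range is refused whole. The fingers move at their own pace and stop on an object; "grip_force" is the grip in N (left out, the last holds). Time passes only in rows, so rows that repeat a pose let the fingers close. It gives the time, the measured TCP pose, the force, the opening and the grip force at its end, in the units of the state.
- monitor.observe(): the state, without advancing time (a new reading comes with each control period).
- imaging.camera(name): name is "side" or "top" or "wrist"; returns a dict with "image" (384x512x3 uint8, red, green, blue), "camera_matrix" (3x3 intrinsics, pixels), "distortion" ([k1, k2, p1, p2, k3] as OpenCV has them; the pictures are not rectified), "R" (3x3) and "t" (3): a world point X has camera coordinates R X + t. Camera axes: x right, y down, z forward; pixel columns grow to the right and rows downward; lengths in m; the calibration is good to about 2 mm. A picture is of the moment at which its call begins. There is no depth.
- sign_off(): hands the job in; it is judged then, once.
The state is a dict: "t": time; "joints": joint angles; "dq": joint speeds; "joint_efforts": joint torques, N m; "position": TCP position; "eef_rot": TCP orientation; "contact_force": force on the tool from outside, world axes, zero at the start; "moment": the same for the moment, N m; "grip_width": opening from 0.0 (shut) to 1.0 (fully open); "finger_force": force on a finger pad.
Only numpy, scipy, OpenCV 4.12 (cv2) and the standard library are available. Lean on these libraries where they do the work, as an engineer would, in place of code of your own. Each camera call takes 0.05 s, during which the arm holds its last target. There are 200 camera calls.

TASK

Load the drilling jig: take the square pine block that stands on end in the stock rack, lay it on its side in the jig's nest, and swing the hinged drill plate fully down over it. Then slide the barrel bolt fully across over the tongue of the plate and turn its handle all the way down into its notch, so that the plate is locked. Leave the other two pieces of wood in the rack.

Things in the scene. Friction and masses are not known exactly. Their poses are not given: they have to be found in the camera images.
- block: loose square pine offcut to load, 38 x 38 x 70 mm, about 110 g. Own y = its length; origin in the middle of one long face, 19 mm off the centre line, own z from there into the wood. Starts standing on end in a rack cell, top 80 mm above the bench, 44 mm above the rack. Too long to tip over inside the nest: turn it to lying outside (tilt and set down), then take it from above across its width
- block_center (a point): centre of the block's volume; axes as block. Its four long faces are alike, and so are its two ends
- rack: hardwood stock rack fixed to the bench, 78 (own x) x 236 (own y) x 36 mm high; three square cells in a row, 44 mm wide, floor 10 mm above the bench, at own y = -75, 0, +75 mm. Origin: centre of its underside. Block, dowel and batten stand in the cells in any order. The bench in the gap between rack and jig is clear from 0.40 to 0.50 m ahead of the base
- dowel: round light wooden dowel, 36 mm diameter, 78 mm long, standing in the rack, to be left there. Origin: at its lower end, 19 mm beside its axis (axis at own y = -19 mm)
- batten: flat light wooden batten, 20 x 38 mm, 74 mm tall, standing in the rack, to be left there. Origin: at its lower end, 19 mm beside its axis (axis at own y = -19 mm)
- jig: drilling jig fixed to the bench: plywood base 15 mm thick, own x = -94 (front, robot side) to +78 mm (back), own y = -48 to +48 mm, front left corner widened under the bolt to y = +136 mm. Origin: on the bench under the middle of the nest; x to the back, y left, z up. Barrel bolt along y at the front, hinge at the back
- nest (a point): middle of the nest's floor, 15 mm above the bench, axes as jig. The block lies along own x: end stops at x = +-37.5 mm (pocket 75 mm long), 40 mm high, 52 mm wide; side fences at y = +-22 mm (pocket 44 mm wide), only 8 mm high, so the block's long sides stay open to the fingers; all bevelled at the top. Seated, the block's centre is 19 mm above this point
- leaf (a joint): hinged drill plate (leaf), rad: 0 = shut, flat on the end stops; starts open a little past upright, 1.65 to 1.8. Aluminium, 8 mm thick, 60 mm wide to 112 mm from the hinge axis, then a tongue 36 mm wide to 146 mm. 0.3 kg. Stiff hinge (0.22 N m): stays where left, must be pushed right down. Shuts only over a fully seated block
- leaf_hinge (a point): middle of the leaf's hinge axis, at jig x = +60 mm, 59 mm above the bench (mid-thickness of the plate), axis along jig y. The leaf shuts towards the front. Two drill bushes stand 4.5 mm above its upper side, 42 and 78 mm from the hinge; the upper side faces the back while it is open
- leaf_tip (a point): middle of the end edge of the leaf's tongue, on its upper side; axes as the jig's when shut, turning with the leaf
- bolt (a joint): travel of the barrel bolt, m: 0 = drawn back, 0.064 = fully across (stop); slides along jig -y; starts at 0 to 0.012. Bar 12 mm thick, axis 70 mm above the bench at jig x = -70 mm; across, it passes 1 mm above the shut tongue into the keeper beyond. It locks only a fully shut leaf. Slides at about 2 N, stays where left
- bolt_handle (a joint): turn of the bolt's handle about the bolt axis, rad: 0 = upright (start), grows as it is turned down to the jig's front (-x), stop at 1.45, nearly level. The casing's slot keeps it upright until the bolt is within 4 mm of fully across; there a 12 mm wide notch lets it down and locks the bolt. About 0.03 N m, stays where left. Casing: top 85 mm above the bench, 22 mm wide
- bolt_knob (a point): centre of the 18 mm ball knob of the handle, 40 mm from the bolt axis (110 mm above the bench while upright), on an 8 mm stem; at jig y = +108 mm when the bolt is drawn back, +44 mm when fully across
There are look-alikes about, which are no part of the job. Leave any blue or white look-alike of the block alone.

How it is judged (in metres and radians):
On the way, in this order (a step that is already met when the one before it is completed fails the run):
1. the block lies seated in the nest (x of block_center in the frame of nest between -0.005 and 0.005 m and y of block_center in the frame of nest between -0.005 and 0.005 m and z of block_center in the frame of nest between 0.0155 and 0.0225 m and angle between the y axis of block and the x axis of nest, either way round below 0.08 rad), for 0.2 s.
2. the drill plate is shut over it (all of step 1 and value of joint leaf below 0.03 rad), for 0.2 s.
3. the bolt is fully across (value of joint leaf below 0.03 rad and value of joint bolt above 0.058 m), for 0.1 s.
At the end, for the whole second after the job is handed in: Block at rest in the nest (centre within 5 mm level and 3.5 mm in height of its seat, along the nest within 0.08 rad), plate shut (under 0.03 rad), bolt across by over 58 of its 64 mm, handle turned down by over 1.2 rad, dowel and batten within 30 mm of where they stood (all of step 1 and all of step 3 and value of joint bolt_handle above 1.2 rad and linear speed of block below 0.02 m/s and distance of each of dowel, batten from where it was at the start of the episode below 0.03 m); the robot touches nothing.
It fails at once if the dowel or the batten is taken out of the rack or knocked out of place (distance of any of dowel, batten from where it was at the start of the episode above 0.03 m).
It also fails if it takes over 69 s, if anything falls off the work surface, if the arm or the gripper's body presses on something with over 40 N, if the wrist force passes 120 N, or if a joint passes its speed limit or range.

## Working session

There is one attempt and no reset: what is moved stays moved. The work goes in short steps, Python scripts to look and compute and a tool call to move; the robot and the scene stay as the last step left them, time stands still between calls to the robot, and variables do not carry over. Pictures are saved under pics/ and viewed, at most 10 in all, crops included, and the job is handed in when it is done.

Besides the shell and the picture viewer there is one more tool, called after "Call:" in YAML: its name, and indented under it one key for each argument. step_arm: Moves the arm, as the interface text tells. Its arguments: {"type":"object","properties":{"deltas":{"type":"array","items":{"type":"array","items":{"type":"number"}}},"grip_force":{"type":"number"}},"required":["deltas"]}

```bash
mkdir -p pics; ls; python3 - <<'E'
from bench import monitor, imaging, r
import cv2,pickle,numpy as np
for n in("top","side"):
    c=imaging.camera(n); cv2.imwrite(f"pics/{n}0.png",cv2.resize(c["image"][:,:,::-1],(800,600),interpolation=cv2.INTER_CUBIC)); pickle.dump(c,open(f"{n}0.pkl","wb"))
    print(n,np.round(c["camera_matrix"],1).tolist(),np.round(-c["R"].T@c["t"],3),np.round(c["R"],2).tolist())
s=monitor.observe();print(s,r.tcp_to_tips)
E
```

```text
pics
top [[358.0, 0.0, 259.1], [0.0, 358.0, 192.8], [0.0, 0.0, 1.0]] [ 0.374 -0.08   1.037] [[0.01, -1.0, -0.0], [-0.99, -0.01, -0.14], [0.14, 0.01, -0.99]]
side [[395.1, 0.0, 250.7], [0.0, 395.1, 189.3], [0.0, 0.0, 1.0]] [0.352 1.033 0.881] [[-0.98, -0.17, 0.01], [-0.11, 0.57, -0.82], [0.13, -0.81, -0.58]]
{'t': 0.1, 'joints': array([69.51027346, 36.05317646,  2.20281178, 86.99217545, -1.547849  ,
       57.08305863, -1.14576746]), 'dq': array([-0.02394718, -0.12185026,  0.01997199, -0.11679582,  0.0007977 ,
        0.09288725,  0.00970503]), 'joint_efforts': array([ 3.87301377e-03, -5.64533687e+01,  1.23159718e+00, -1.93972260e+01,
        1.15711440e-02,  5.42954192e-03, -4.08138487e-05]), 'position': array([ 0.1868721 , -0.62198511,  0.24447538]), 'eef_rot': array([[ 9.57725998e-01,  2.87681527e-01, -5.01490455e-04],
       [ 2.87681964e-01, -9.57724579e-01,  1.64880853e-03],
       [-5.95797759e-06, -1.72337656e-03, -9.99998515e-01]]), 'contact_force': array([-0.04416327,  0.23450103, -0.05785308]), 'moment': array([-0.007645  ,  0.06861086,  0.00802087]), 'finger_force': 0.0, 'grip_width': 0.9958416242513756} 0.014
```

View pics/top0.png

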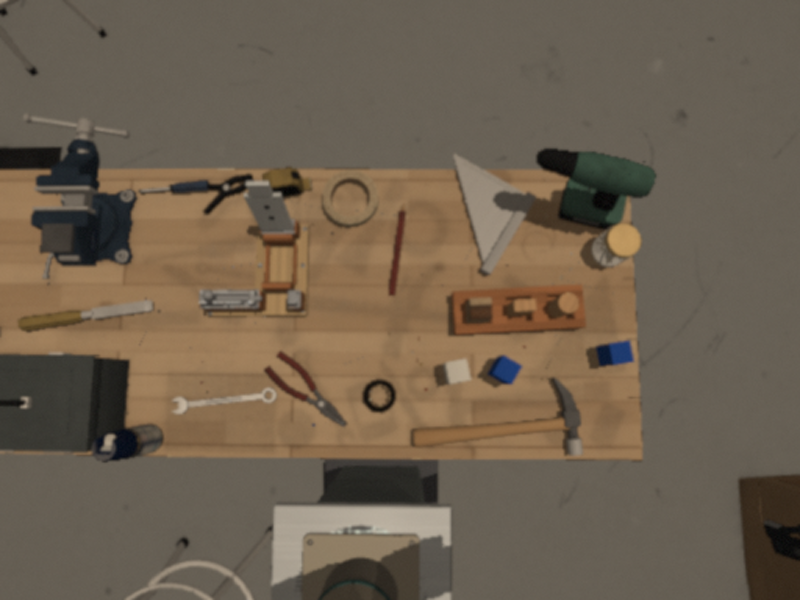

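View pics/side0.png

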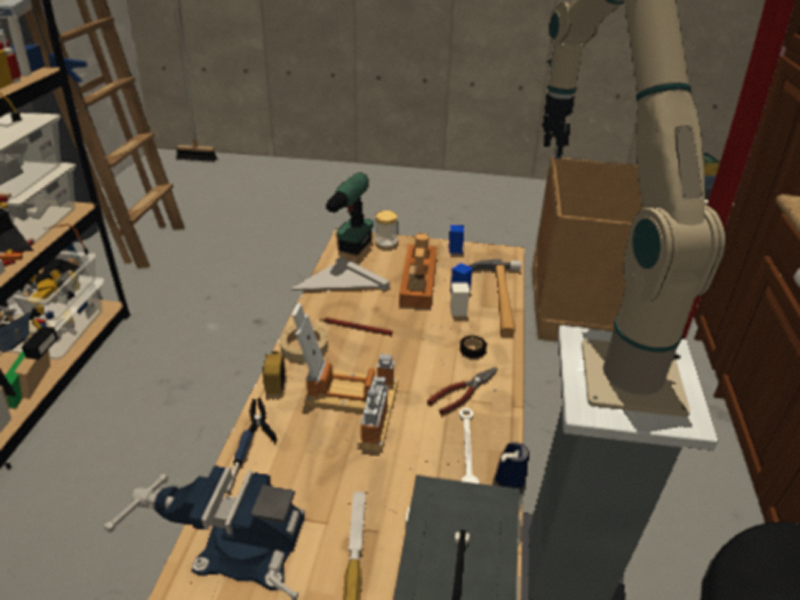

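The top view shows the rack near (517,310) with three pieces at (480,310), (523,306) and (568,303). The jig is near (280,270), its leaf at (270,208) and bolt at (230,298). The blue and white pieces are at (457,371), (505,370) and (615,353). Next are enlarged crops.

```bash
python3 - <<'E'
import cv2,pickle,numpy as np
T=pickle.load(open("top0.pkl","rb"))["image"][:,:,::-1];S=pickle.load(open("side0.pkl","rb"))["image"][:,:,::-1]
# (img,x0,y0,w,h) all 100x75 -> 400x300, factor 4
def cr(I,x0,y0):return cv2.resize(I[y0:y0+75,x0:x0+100],(400,300),interpolation=cv2.INTER_CUBIC)
m=np.vstack([np.hstack([cr(T,282,165),cr(T,120,120)]),np.hstack([cr(S,225,140),cr(S,170,195)])])
m=np.clip(m.astype(float)*1.3,0,255).astype(np.uint8)
cv2.imwrite("pics/m0.png",m)
E
```

```text
(no output)
```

View pics/m0.png

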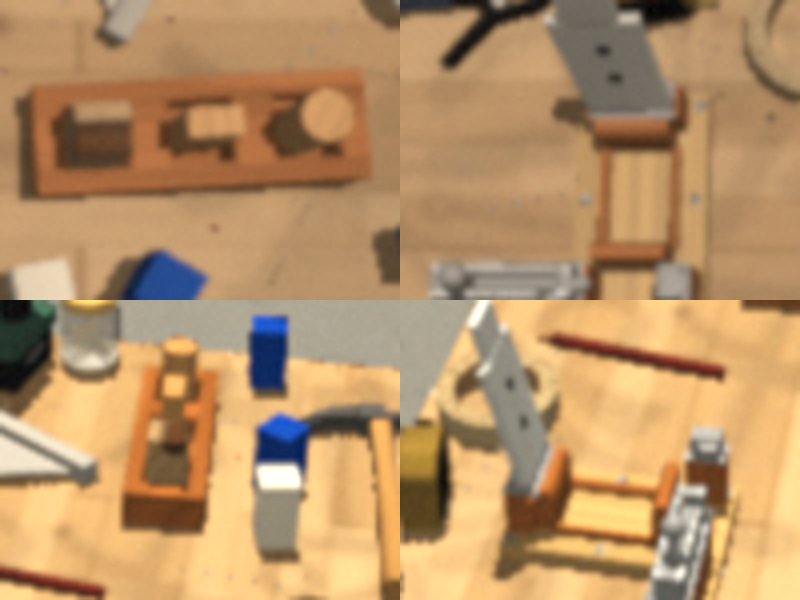

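In the crop, the piece in the left cell at (100,130) is a full square of about 58 px, which is 38 mm. The one at (215,122) is 58x30, so it is the batten. The one at (327,115) is round, so it is the dowel. The left-cell piece is therefore the block; its top is half in shadow. Next I fit the coarse poses.

```bash
cat > h.py <<'E'
import numpy as np,cv2,pickle
from scipy.spatial.transform import Rotation as Ro
def ray(c,uv,z):
    """pixels -> world points on height z"""
    n=cv2.undistortPoints(np.array(uv,float).reshape(-1,1,2),c["camera_matrix"],np.array(c["distortion"],float)).reshape(-1,2)
    d=np.c_[n,np.ones(len(n))]@c["R"]; o=-c["R"].T@c["t"]
    return o+d*((z-o[2])/d[:,2])[:,None]
def proj(c,X):
    return cv2.projectPoints(np.array(X,float),cv2.Rodrigues(c["R"])[0],c["t"],c["camera_matrix"],np.array(c["distortion"],float))[0].reshape(-1,2)
def move(state,p,R):
    """tool deltas (mm, rad) from measured pose to target p,R"""
    R0=state["eef_rot"];return np.round((R0.T@(np.array(p)-state["position"]))*1000,1),np.round(Ro.from_matrix(R0.T@R).as_rotvec(),3)
E
python3 - <<'E'
from h import *
T=pickle.load(open("top0.pkl","rb"));S=pickle.load(open("side0.pkl","rb"))
t1=lambda a:np.array(a)/4+[282,165]; t2=lambda a:(np.array(a)-[400,0])/4+[120,120]
s1=lambda a:(np.array(a)-[0,300])/4+[225,140]
P=lambda *a:print(a[0],np.round(a[1],3).tolist())
P("rack",ray(T,t1([(33,88),(362,70),(371,178),(38,195)]),.036))
P("block",ray(T,t1([(72,102),(131,100),(132,158),(72,160)]),.08))
P("block side",ray(S,s1([(152,418),(185,418),(190,445),(150,445)]),.08))
P("batten",ray(T,t1([(215,122)]),.084));P("dowel",ray(T,t1([(327,115)]),.088))
P("jig base",ray(T,[t2((711,92)),(195.8,201.6)],.015))
P("front stop",ray(T,t2([(592,250),(672,250)]),.055))
P("rack side",ray(S,s1([(125,495),(207,497)]),.036))
E
```

```text
rack [[0.531, -0.163, 0.036], [0.545, -0.397, 0.036], [0.469, -0.4, 0.036], [0.455, -0.166, 0.036]]
block [[0.515, -0.185, 0.08], [0.517, -0.225, 0.08], [0.477, -0.225, 0.08], [0.476, -0.185, 0.08]]
block side [[0.515, -0.222, 0.08], [0.485, -0.228, 0.08], [0.474, -0.183, 0.08], [0.51, -0.176, 0.08]]
batten [[0.501, -0.281, 0.084]]
dowel [[0.506, -0.355, 0.088]]
jig base [[0.664, 0.107, 0.015], [0.491, 0.108, 0.015]]
front stop [[0.539, 0.18, 0.055], [0.539, 0.124, 0.055]]
rack side [[0.529, -0.154, 0.036], [0.454, -0.166, 0.036]]
```

```bash
python3 - <<'E'
from bench import monitor, r
from h import *
print([a for a in dir(r) if a[0]!='_'])
s=monitor.observe()
y=np.radians(3.4);x=np.array([np.cos(y),np.sin(y),0]);z=np.array([0,0,-1.])
print(move(s,[.496,-.2055,.23],np.c_[x,np.cross(z,x),z]))
E
```

```text
['MotionError', 'tcp_to_tips']
(array([ 415.9, -309.9,   15. ]), array([-0.002,  0.   ,  0.232]))
```

Call:
step_arm:
  deltas:
    - [104, -77, 4, 0, 0, 0.058, 0.4]
    - [208, -155, 8, 0, 0, 0.116, 0.4]
    - [312, -232, 12, 0, 0, 0.174, 0.4]
    - [416, -310, 15, 0, 0, 0.232, 0.4]
    - [416, -310, 15, 0, 0, 0.232, 0.4]
    - [416, -310, 15, 0, 0, 0.232, 0.4]
    - [416, -310, 15, 0, 0, 0.232, 0.4]
    - [416, -310, 15, 0, 0, 0.232, 0.4]
    - [416, -310, 15, 0, 0, 0.232, 0.4]
    - [416, -310, 15, 0, 0, 0.232, 0.4]

```text
t: 1.35
position: [0.4966, -0.2049, 0.23]
eef_rot: [[0.998, 0.063, -0.001], [0.063, -0.998, 0.0], [-0.001, -0.0, -1.0]]
contact_force: [-0.6, -0.5, -0.3]
grip_width: 0.701
finger_force: 0.0
```

```bash
python3 - <<'E'
from bench import monitor, imaging
from h import *
s=monitor.observe();print(s["t"],s["position"],s["joints"],s["grip_width"])
y=np.radians(3.4);x=np.array([np.cos(y),np.sin(y),0]);z=np.array([0,0,-1.])
print(move(s,[.496,-.2055,.055],np.c_[x,np.cross(z,x),z]))
c=imaging.camera("wrist");pickle.dump(c,open("w1.pkl","wb"));print(-c["R"].T@c["t"],c["R"])
I=cv2.resize(c["image"][:,:,::-1],(800,600),interpolation=cv2.INTER_CUBIC)
cv2.imwrite("pics/w1.png",I)
print(proj(c,[[.496,-.2055,.08]])*800/512)
E
```

```text
1.35 [ 0.49661767 -0.2049009   0.22996395] [ 16.09386388  27.92797644   4.88038643 106.10164555  -3.16932785
  46.13816094 -63.80060335] 0.7013247332297255
(array([ -0.5,   0.6, 175. ]), array([-0.   ,  0.001,  0.003]))
[ 0.56379216 -0.20020488  0.35726511] [[ 0.06213989 -0.99806641 -0.00143856]
 [-0.96103696 -0.06022327  0.26977976]
 [-0.26934475 -0.01538157 -0.96292098]]
[[394.3771187  285.74689744]]
```

View pics/w1.png

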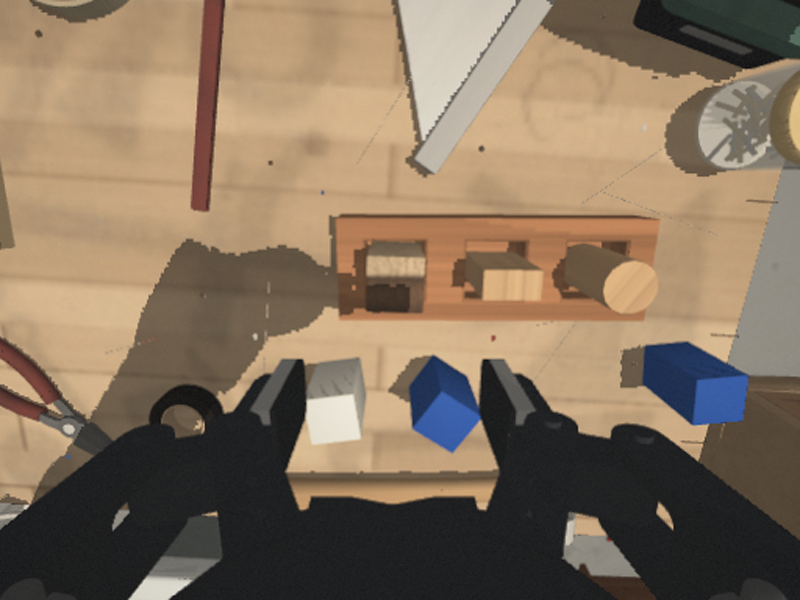

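Dowel at (630,287) and batten at (510,280) are clear. The left-cell piece shows a light strip at (396,260) and a dark one at (388,298), so I enlarge it before reaching.

```bash
python3 - <<'E'
from h import *
c=pickle.load(open("w1.pkl","rb"))
I=c["image"][130:214,205:317,::-1]
I=cv2.resize(np.clip(I.astype(float)*1.5,0,255).astype(np.uint8),(784,588),interpolation=cv2.INTER_CUBIC)
cv2.imwrite("pics/w1c.png",I)
for zz in(.036,.08):
  y=np.radians(3.4);R=np.array([[np.cos(y),-np.sin(y)],[np.sin(y),np.cos(y)]])
  P=[np.r_[R@q+[.496,-.2055],zz] for q in np.array([(.019,.019),(.019,-.019),(-.019,-.019),(-.019,.019)])]
  print(zz,((proj(c,P)-[205,130])*7).round().tolist())
E
```

```text
0.036 [[215.0, 193.0], [447.0, 194.0], [443.0, 418.0], [218.0, 417.0]]
0.08 [[199.0, 240.0], [466.0, 241.0], [460.0, 496.0], [202.0, 495.0]]
```

View pics/w1c.png

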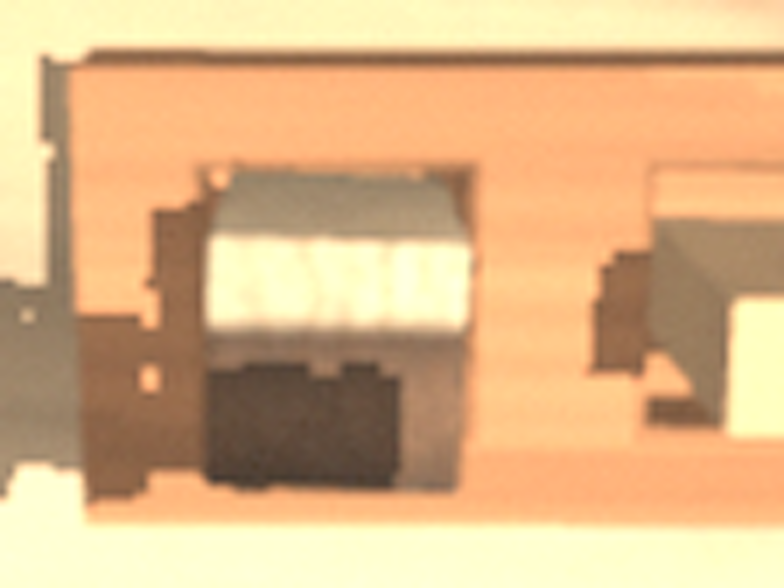

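The block's square top spans (205..465, 235..490) in the crop. That matches the predicted 38 mm square at z = 80 mm within about 1 mm, and half of it is dark or shadowed. It is the square one, so I descend and grip.

Call:
step_arm:
  deltas:
    - [0, 1, 60, 0, 0, 0, 0.4]
    - [0, 1, 120, 0, 0, 0, 0.4]
    - [0, 1, 150, 0, 0, 0, 0.4]
    - [0, 1, 174, 0, 0, 0, 0.4]
    - [0, 1, 174, 0, 0, 0, 0.4]
    - [0, 1, 174, 0, 0, 0, 0.4]
    - [0, 1, 174, 0, 0, 0, -1]
    - [0, 1, 174, 0, 0, 0, -1]
    - [0, 1, 174, 0, 0, 0, -1]
    - [0, 1, 174, 0, 0, 0, -1]
  grip_force: 50

```text
t: 2.65
position: [0.4969, -0.2076, 0.0576]
eef_rot: [[0.998, 0.06, 0.002], [0.06, -0.998, -0.001], [0.002, 0.001, -1.0]]
contact_force: [-0.3, -0.2, 7.0]
grip_width: 0.441
finger_force: 50.3
```

Call:
step_arm:
  deltas:
    - [0, 0, -60, 0, 0, 0, -1]
    - [0, 0, -110, 0, 0, 0, -1]
    - [0, -60, -110, 0, 0, 0.03, -1]
    - [0, -120, -110, 0, 0, 0.06, -1]
    - [-10, -175, -110, 0, 0, 0.06, -1]
    - [-10, -175, -110, 0, -0.17, 0.06, -1]
    - [-10, -175, -110, 0, -0.34, 0.06, -1]
    - [-10, -175, -110, 0, -0.51, 0.06, -1]
    - [-10, -175, -110, 0, -0.68, 0.06, -1]
    - [-10, -175, -110, 0, -0.68, 0.06, -1]

```text
t: 3.9
position: [0.4764, -0.0324, 0.1632]
eef_rot: [[0.776, 0.006, -0.63], [-0.008, -1.0, -0.019], [-0.63, 0.019, -0.776]]
contact_force: [-0.7, -0.7, -0.6]
grip_width: 0.434
finger_force: 52.4
```

```bash
python3 - <<'E'
from bench import monitor
s=monitor.observe();print(s["position"],s["joints"].round(1),s["eef_rot"].round(3))
E
```

```text
[ 0.47641631 -0.03236132  0.16323007] [ -4.8  49.7   8.4  87.1  -3.5  82.6 -85.4] [[ 0.776  0.006 -0.63 ]
 [-0.008 -1.    -0.019]
 [-0.63   0.019 -0.776]]
```

Call:
step_arm:
  deltas:
    - [15, -1, 28, 0.01, -0.1, 0, -1]
    - [30, -2, 56, 0.02, -0.2, 0, -1]
    - [45, -2, 84, 0.02, -0.32, 0, -1]
    - [53, -2, 98, 0.02, -0.32, 0, -1]
    - [57, -2, 105, 0.02, -0.32, 0, -1]
    - [57, -2, 105, 0.02, -0.32, 0, -1]
    - [57, -2, 105, 0.02, -0.32, 0, -1]

```text
t: 4.78
position: [0.4554, -0.0333, 0.0508]
eef_rot: [[0.544, -0.011, -0.839], [-0.011, -1.0, 0.005], [-0.839, 0.006, -0.544]]
contact_force: [0.1, 0.7, -1.7]
grip_width: 0.438
finger_force: 52.4
```

Call:
step_arm:
  deltas:
    - [3, 0, 2, 0, 0, 0, -1]
    - [3, 0, 2, 0, 0, 0, -1]
    - [3, 0, 2, 0, 0, 0, 0.1]
    - [3, 0, 2, 0, 0, 0, 0.5]
    - [3, 0, 2, 0, 0, 0, 0.5]
    - [3, 0, 2, 0, 0, 0, 0.5]
    - [3, 0, 2, 0, 0, 0, 0.5]

```text
t: 5.65
position: [0.4542, -0.0333, 0.0452]
eef_rot: [[0.541, -0.011, -0.841], [-0.011, -1.0, 0.005], [-0.841, 0.006, -0.541]]
contact_force: [-0.7, 0.1, -0.4]
grip_width: 0.747
finger_force: 0.0
```

```bash
python3 - <<'E'
from bench import monitor,imaging
from h import *
c=imaging.camera("wrist");pickle.dump(c,open("w2.pkl","wb"))
d=imaging.camera("side");pickle.dump(d,open("s2.pkl","wb"))
a=cv2.resize(c["image"],(400,300));b=cv2.resize(d["image"][170:270,170:303],(400,300),interpolation=cv2.INTER_CUBIC)
cv2.imwrite("pics/m2.png",np.hstack([a,b])[:,:,::-1])
E
```

```text
(no output)
```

View pics/m2.png

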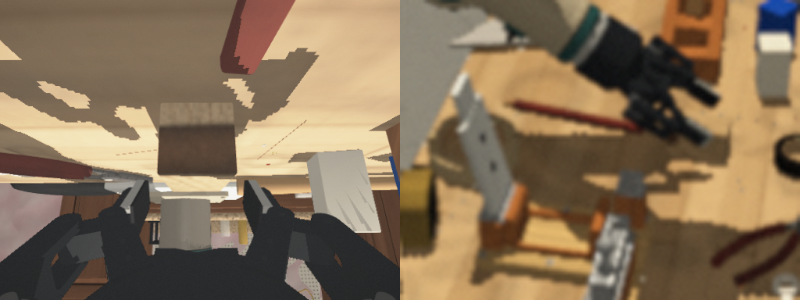

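The piece has fallen, and its two-tone end shows at (197,140) in the left half. I retreat, turn the tool down and look from above.

Call:
step_arm:
  deltas:
    - [0, 0, -40, 0, 0, 0, 0.5]
    - [0, 0, -80, 0, 0, 0, 0.5]
    - [-40, 0, -100, 0, 0.18, 0, 0.5]
    - [-80, 0, -100, 0, 0.36, 0, 0.5]
    - [-120, 0, -100, 0, 0.54, 0, 0.5]
    - [-154, 0, -102, 0, 0.72, 0, 0.5]
    - [-154, 0, -102, 0, 0.9, 0, 0.5]
    - [-154, 0, -102, 0, 1.0, 0, 0.5]
    - [-154, 0, -102, 0, 1.0, 0, 0.5]
    - [-154, 0, -102, 0, 1.0, 0, 0.5]

```text
t: 7.0
position: [0.4577, -0.0321, 0.23]
eef_rot: [[1.0, -0.01, 0.0], [-0.01, -1.0, -0.006], [0.0, 0.006, -1.0]]
contact_force: [0.6, -0.2, -0.3]
grip_width: 0.75
finger_force: 0.0
```

```bash
python3 - <<'E'
from bench import monitor,imaging
from h import *
s=monitor.observe();print(s["position"],s["eef_rot"].round(3),s["joints"].round(0))
c=imaging.camera("wrist");pickle.dump(c,open("w3.pkl","wb"))
print(-c["R"].T@c["t"])
cv2.imwrite("pics/w3.png",cv2.resize(c["image"][:,:,::-1],(800,600),interpolation=cv2.INTER_CUBIC))
E
```

```text
[ 0.45769883 -0.03212401  0.22999843] [[ 1.    -0.01   0.   ]
 [-0.01  -1.    -0.006]
 [ 0.     0.006 -1.   ]] [ -6.  22.   9. 118.  -4.  41. -85.]
[ 0.52493075 -0.03154513  0.35737063]
```

View pics/w3.png

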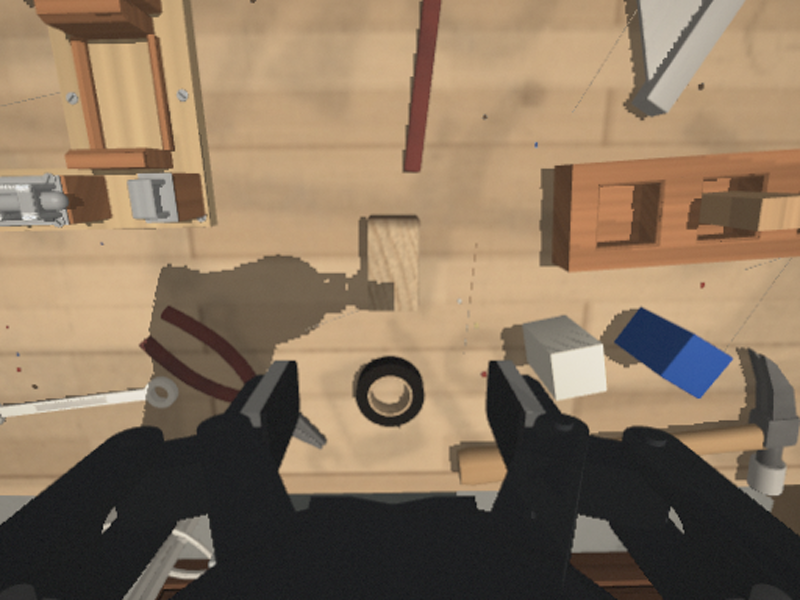

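Block lies flat along x, its top face spanning (368..419, 217..310). The jig shows its base front-right corner at (213,226), front stop top at (66..170,150), screws at (72,98) and (183,96), and keeper at (155,200).

```bash
python3 - <<'E'
from bench import monitor
from h import *
c=pickle.load(open("w3.pkl","rb"));k=.64
P=lambda n,uv,z:print(n,np.round(ray(c,np.array(uv)*k,z),4)[:,:2].tolist())
P("block",[(368,217),(419,217),(418,310),(371,310)],.038)
P("base corner, right edge",[(213,226),(190,0)],.015)
P("screws",[(72,98),(183,96)],.015)
P("stop top",[(66,151),(171,150)],.055)
P("fence inner",[(95,120),(158,120)],.023)
P("keeper top",[(131,182),(177,222)],.085)
cv2.imwrite("pics/w3c.png",cv2.resize(np.clip(c["image"][0:150,0:200,::-1]*1.2,0,255).astype(np.uint8),(800,600),interpolation=cv2.INTER_CUBIC))
E
```

```text
block [[0.4978, -0.0157], [0.4973, -0.0522], [0.4276, -0.0518], [0.4281, -0.0162]]
base corner, right edge [[0.4904, 0.1054], [0.6436, 0.1033]]
screws [[0.5832, 0.1965], [0.5832, 0.1161]]
stop top [[0.5445, 0.1802], [0.544, 0.1111]]
fence inner [[0.5671, 0.1776], [0.5664, 0.1326]]
keeper top [[0.5243, 0.1236], [0.5002, 0.0992]]
```

View pics/w3c.png

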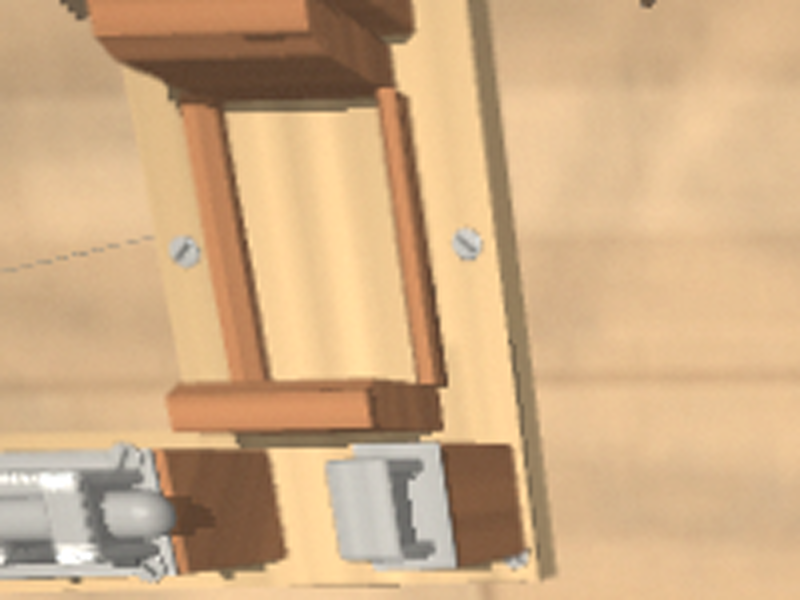

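```bash
python3 - <<'E'
from h import *
c=pickle.load(open("w3.pkl","rb"))
P=lambda n,uv,z:print(n,np.round(ray(c,np.array(uv)/4,z),4)[:,:2].tolist())
P("base",[(540,577),(468,0)],.015)
P("screws",[(185,252),(467,244)],.016)
P("floor left",[(225,110),(268,380)],.015)
P("right fence inner top",[(378,95),(415,382)],.0225)
P("floor back",[(225,107),(378,107)],.015)
P("stop top in/front",[(177,383),(372,380),(372,430),(168,430)],.055)
E
```

```text
base [[0.4909, 0.1069], [0.6437, 0.1082]]
screws [[0.5827, 0.1957], [0.5835, 0.116]]
floor left [[0.6185, 0.1783], [0.5484, 0.179]]
right fence inner top [[0.6193, 0.1321], [0.5467, 0.1328]]
floor back [[0.6192, 0.1781], [0.6185, 0.1362]]
stop top in/front [[0.5453, 0.178], [0.5452, 0.1278], [0.533, 0.1297], [0.5338, 0.1827]]
```

Call:
step_arm:
  deltas:
    - [5, 2, 60, 0.006, 0, -0.01, 0.5]
    - [5, 2, 120, 0.006, 0, -0.01, 0.5]
    - [5, 2, 170, 0.006, 0, -0.01, 0.5]
    - [5, 2, 195, 0.006, 0, -0.01, 0.5]
    - [5, 2, 205, 0.006, 0, -0.01, 0.5]
    - [5, 2, 205, 0.006, 0, -0.01, 0.5]
    - [5, 2, 205, 0.006, 0, -0.01, -1]
    - [5, 2, 205, 0.006, 0, -0.01, -1]
    - [5, 2, 205, 0.006, 0, -0.01, -1]
    - [5, 2, 205, 0.006, 0, -0.01, -1]
  grip_force: 40

```text
t: 8.3
position: [0.4621, -0.0356, 0.0253]
eef_rot: [[1.0, -0.001, 0.001], [-0.001, -1.0, -0.0], [0.001, 0.0, -1.0]]
contact_force: [-0.6, -0.1, 2.0]
grip_width: 0.436
finger_force: 41.4
```

Call:
step_arm:
  deltas:
    - [0, 0, -50, 0, 0, 0, -1]
    - [0, 0, -100, 0, 0, -0.18, -1]
    - [0, 0, -150, 0, 0, -0.36, -1]
    - [0, 0, -150, 0, 0, -0.54, -1]
    - [0, 0, -150, 0, 0, -0.72, -1]
    - [0, 0, -150, 0, 0, -0.9, -1]
    - [0, 0, -150, 0, 0, -1.08, -1]
    - [0, 0, -150, 0, 0, -1.26, -1]
    - [0, 0, -150, 0, 0, -1.44, -1]
    - [0, 0, -150, 0, 0, -1.57, -1]

```text
t: 9.55
position: [0.4614, -0.0357, 0.175]
eef_rot: [[-0.003, 1.0, 0.0], [1.0, 0.003, -0.001], [-0.001, 0.0, -1.0]]
contact_force: [0.6, -0.7, -1.0]
grip_width: 0.44
finger_force: 41.1
```

Call:
step_arm:
  deltas:
    - [20, 20, 0, 0, 0, -0.18, -1]
    - [40, 40, 0, 0, 0, -0.36, -1]
    - [60, 60, 0, 0, 0, -0.54, -1]
    - [80, 80, 0, 0, 0, -0.72, -1]
    - [100, 100, 0, 0, 0, -0.9, -1]
    - [125, 122, 0, 0, 0, -1.08, -1]
    - [150, 122, 0, 0, 0, -1.26, -1]
    - [175, 122, 0, 0, 0, -1.44, -1]
    - [191, 122, 0, 0, 0, -1.574, -1]
    - [191, 122, 0, 0, 0, -1.574, -1]

```text
t: 10.8
position: [0.5835, 0.1566, 0.1748]
eef_rot: [[-1.0, -0.003, 0.0], [-0.003, 1.0, 0.0], [-0.0, 0.0, -1.0]]
contact_force: [0.3, -0.1, 0.0]
grip_width: 0.436
finger_force: 41.1
```

```bash
python3 - <<'E'
from bench import monitor,imaging
from h import *
s=monitor.observe();print(s["position"],s["eef_rot"].round(4).tolist(),s["joints"].round(0))
c=imaging.camera("wrist");pickle.dump(c,open("w4.pkl","wb"))
print(move(s,[.584,.1558,.0395],np.diag([-1,1,-1.])))
cv2.imwrite("pics/w4.png",cv2.resize(c["image"][:,:,::-1],(800,600),interpolation=cv2.INTER_CUBIC))
J=lambda p:np.array(p)+[.5835,.1558,0]
print((proj(c,[J((-.0375,.026,.055)),J((-.0375,-.026,.055)),J((-.094,-.048,.015)),J((-.07,.108,.11)),J((.078,-.048,.015))])*800/512).round().tolist())
E
```

```text
[0.58349003 0.15657275 0.17481626] [[-1.0, -0.0026, 0.0001], [-0.0026, 1.0, 0.0004], [-0.0001, 0.0004, -1.0]] [ -5.  38. -20.  98.  17.  47.  57.]
(array([ -0.5,  -0.8, 135.3]), array([0.   , 0.   , 0.003]))
[[436.0, 236.0], [343.0, 236.0], [312.0, 135.0], [644.0, 176.0], [323.0, 390.0]]
```

View pics/w4.png

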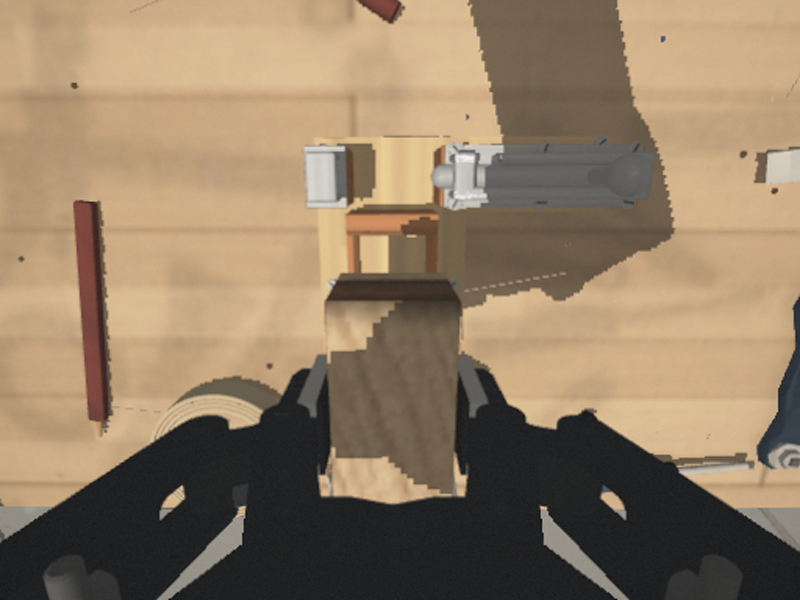

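The image shows the block gripped, with its near end at (327..460, 302). The stop top is at (348..440, 210..235), the base front-right corner at (318,137) and the knob at (630,172). I check the jig estimate against this opposite-side view.

```bash
python3 - <<'E'
from h import *
c=pickle.load(open("w4.pkl","rb"));k=.64
P=lambda n,uv,z:print(n,np.round(ray(c,np.array(uv)*k,z),4)[:,:2].tolist())
P("block near end top",[(327,302),(460,302)],.189)
P("base corner",[(318,137)],.015)
P("stop",[(348,212),(440,212)],.055)
P("floor fences inner",[(358,255),(427,255)],.02)
P("knob",[(630,172)],.11)
I=c["image"].astype(int)
print("col252 rows",[(i,*I[i,252]) for i in range(128,180,1)])
print("row 163",[(j,*I[163,j]) for j in list(range(216,238))+list(range(265,290))])
print("row 120",[(j,*I[120,j]) for j in range(196,214)])
E
```

```text
block near end top [[0.5469, 0.1396], [0.5468, 0.1752]]
base corner [[0.4904, 0.1116]]
stop [[0.533, 0.1328], [0.5329, 0.1837]]
floor fences inner [[0.5629, 0.1352], [0.5628, 0.1799]]
knob [[0.512, 0.2575]]
col252 rows [(128, np.int64(222), np.int64(192), np.int64(141)), (129, np.int64(223), np.int64(192), np.int64(141)), (130, np.int64(197), np.int64(165), np.int64(122)), (131, np.int64(121), np.int64(102), np.int64(77)), (132, np.int64(121), np.int64(104), np.int64(78)), (133, np.int64(114), np.int64(96), np.int64(72)), (134, np.int64(100), np.int64(77), np.int64(57)), (135, np.int64(93), np.int64(65), np.int64(47)), (136, np.int64(117), np.int64(83), np.int64(58)), (137, np.int64(166), np.int64(116), np.int64(80)), (138, np.int64(195), np.int64(134), np.int64(93)), (139, np.int64(200), np.int64(139), np.int64(96)), (140, np.int64(205), np.int64(141), np.int64(97)), (141, np.int64(208), np.int64(143), np.int64(98)), (142, np.int64(211), np.int64(146), np.int64(100)), (143, np.int64(210), np.int64(144), np.int64(99)), (144, np.int64(206), np.int64(143), np.int64(97)), (145, np.int64
[... 4407 characters left out ...]
64(213), np.int64(206)), (201, np.int64(213), np.int64(210), np.int64(202)), (202, np.int64(209), np.int64(206), np.int64(199)), (203, np.int64(209), np.int64(204), np.int64(199)), (204, np.int64(209), np.int64(206), np.int64(199)), (205, np.int64(210), np.int64(206), np.int64(200)), (206, np.int64(211), np.int64(208), np.int64(200)), (207, np.int64(213), np.int64(212), np.int64(203)), (208, np.int64(213), np.int64(210), np.int64(202)), (209, np.int64(211), np.int64(208), np.int64(200)), (210, np.int64(207), np.int64(204), np.int64(197)), (211, np.int64(201), np.int64(197), np.int64(192)), (212, np.int64(200), np.int64(196), np.int64(190)), (213, np.int64(190), np.int64(188), np.int64(181))]
```

Call:
step_arm:
  deltas:
    - [-0.5, 0.4, 50, 0, 0, 0.003, -1]
    - [-0.5, 0.4, 80, 0, 0, 0.003, -1]
    - [-0.5, 0.4, 95, 0, 0, 0.003, -1]
    - [-0.5, 0.4, 105, 0, 0, 0.003, -1]
    - [-0.5, 0.4, 115, 0, 0, 0.003, -1]
    - [-0.5, 0.4, 125, 0, 0, 0.003, -1]
    - [-0.5, 0.4, 125, 0, 0, 0.003, -1]

```text
t: 11.72
position: [0.5842, 0.1556, 0.0494]
eef_rot: [[-1.0, 0.001, -0.0], [0.001, 1.0, -0.001], [0.0, -0.001, -1.0]]
contact_force: [0.8, -0.0, -1.7]
grip_width: 0.437
finger_force: 41.1
```

Call:
step_arm:
  deltas:
    - [0, 1, 4, 0, 0, 0, -1]
    - [0, 1, 8, 0, 0, 0, -1]
    - [0, 1, 9, 0, 0, 0, -1]
    - [0, 1, 9, 0, 0, 0, -1]

```text
t: 12.22
position: [0.5845, 0.1567, 0.0409]
eef_rot: [[-1.0, 0.001, 0.0], [0.001, 1.0, -0.0], [-0.0, -0.0, -1.0]]
contact_force: [-0.2, -0.5, -0.8]
grip_width: 0.44
finger_force: 41.1
```

Call:
step_arm:
  deltas:
    - [0, 0, 0, 0, 0, 0, 0.3]
    - [0, 0, 0, 0, 0, 0, 0.3]
    - [0, 0, 0, 0, 0, 0, 0.3]
    - [0, 0, -40, 0, 0, 0, 0.3]
    - [0, 0, -100, 0, 0, 0, 0.3]
    - [0, 0, -160, 0, 0, 0, -1]
    - [0, 0, -210, 0, 0, 0, -1]
    - [-60, 0, -210, 0, 0, 0, -1]
    - [-130, 0, -210, 0, 0, 0, -1]
    - [-130, 0, -210, 0, 0, 0, -1]

```text
t: 13.48
position: [0.7175, 0.1551, 0.2494]
eef_rot: [[-1.0, 0.004, 0.002], [0.004, 1.0, -0.001], [-0.002, -0.001, -1.0]]
contact_force: [-0.0, 0.0, 0.2]
grip_width: 0.002
finger_force: 0.0
```

```bash
python3 - <<'E'
from bench import monitor,imaging
from h import *
s=monitor.observe();print(s["t"],s["position"],s["eef_rot"].round(3).tolist(),s["joints"].round(0))
c=imaging.camera("wrist");pickle.dump(c,open("w5.pkl","wb"))
rho=.113
p0=s["position"]
for th in [1.8,1.65,1.5,1.35,1.2,1.05,.9,.75,.6,.45,.3,.15,.05,0]:
    C=np.array([.6435,.1567,.059])+rho*np.array([-np.cos(th),0,np.sin(th)])+.004*np.array([np.sin(th),0,np.cos(th)])
    tcp=C+[.011,0,.014];d=(s["eef_rot"].T@(tcp-p0))*1000
    print(th,tcp.round(3),d.round(0))
tcp=np.array([.715,.1567,.19]);print((s["eef_rot"].T@(tcp-p0))*1000)
E
```

```text
13.475 [0.71750151 0.15511349 0.2493851 ] [[-1.0, 0.004, 0.002], [0.004, 1.0, -0.001], [-0.002, -0.001, -1.0]] [ -4.  45. -20.  70.  15.  68.  64.]
1.8 [0.684 0.157 0.182] [34.  1. 67.]
1.65 [0.667 0.157 0.185] [50.  1. 64.]
1.5 [0.65  0.157 0.186] [67.  1. 63.]
1.35 [0.634 0.157 0.184] [84.  1. 65.]
1.2 [0.617 0.157 0.18 ] [100.   1.  69.]
1.05 [0.602 0.157 0.173] [116.   1.  76.]
0.9 [0.587 0.157 0.164] [130.   1.  85.]
0.75 [0.575 0.157 0.153] [143.   1.  96.]
0.6 [0.563 0.157 0.14 ] [154.   1. 109.]
0.45 [0.554 0.157 0.126] [163.   1. 123.]
0.3 [0.548 0.157 0.11 ] [170.   1. 139.]
0.15 [0.543 0.157 0.094] [174.   1. 155.]
0.05 [0.542 0.157 0.083] [176.   1. 166.]
0 [0.542 0.157 0.077] [176.   1. 172.]
[ 2.60359417  1.62647713 59.37963288]
```

Call:
step_arm:
  deltas:
    - [3, 1, 62, 0, 0, 0, -1]
    - [3, 1, 64, 0, 0, 0, -1]
    - [20, 1, 66, 0, 0, 0, -1]
    - [36, 1, 66, 0, 0, 0, -1]
    - [52, 1, 64, 0, 0, 0, -1]
    - [67, 1, 63, 0, 0, 0, -1]
    - [84, 1, 65, 0, 0, 0, -1]
    - [100, 1, 69, 0, 0, 0, -1]
    - [116, 1, 76, 0, 0, 0, -1]
    - [130, 1, 85, 0, 0, 0, -1]

```text
t: 14.78
position: [0.5851, 0.1582, 0.1689]
eef_rot: [[-1.0, 0.001, 0.005], [0.001, 1.0, 0.0], [-0.005, 0.0, -1.0]]
contact_force: [0.7, 0.2, 0.9]
grip_width: 0.005
finger_force: 0.5
```

Call:
step_arm:
  deltas:
    - [13, 0, 11, 0, 0, 0, -1]
    - [24, 0, 24, 0, 0, 0, -1]
    - [33, 0, 38, 0, 0, 0, -1]
    - [40, 0, 54, 0, 0, 0, -1]
    - [44, 0, 70, 0, 0, 0, -1]
    - [46, 0, 79, 0, 0, 0, -1]
    - [46, 0, 84, 0, 0, 0, -1]
    - [46, 0, 84, 0, 0, 0, -1]

```text
t: 15.78
position: [0.5389, 0.1579, 0.0824]
eef_rot: [[-1.0, 0.001, 0.001], [0.001, 1.0, -0.0], [-0.001, -0.0, -1.0]]
contact_force: [0.1, 0.5, -0.3]
grip_width: 0.002
finger_force: 0.0
```

Call:
step_arm:
  deltas:
    - [0, 0, 3, 0, 0, 0, -1]
    - [0, 0, 6, 0, 0, 0, -1]
    - [0, 0, 8, 0, 0, 0, -1]
    - [0, 0, 8, 0, 0, 0, -1]

```text
t: 16.27
position: [0.5391, 0.158, 0.0767]
eef_rot: [[-1.0, 0.001, 0.003], [0.001, 1.0, -0.001], [-0.003, -0.001, -1.0]]
contact_force: [-5.4, -1.3, 23.3]
grip_width: 0.002
finger_force: 12.1
```

Call:
step_arm:
  deltas:
    - [0, 0, 0, 0, 0, 0, -1]
    - [0, 0, -50, 0, 0, 0, -1]
    - [0, 0, -98, 0, 0, 0, -1]
    - [12, 60, -98, 0, 0, 0, -1]
    - [25, 120, -98, 0, 0, 0, -1]
    - [25, 141, -98, 0, 0, 0, -1]
    - [25, 141, -98, 0, 0, 0, -1]
    - [25, 141, -70, 0, 0, 0, -1]
    - [25, 141, -39, 0, 0, 0, -1]
    - [25, 141, -39, 0, 0, 0, -1]

```text
t: 17.52
position: [0.513, 0.2947, 0.1106]
eef_rot: [[-1.0, 0.004, -0.004], [0.004, 1.0, -0.005], [0.004, -0.005, -1.0]]
contact_force: [-0.5, 0.7, 0.6]
grip_width: -0.004
finger_force: 0.0
```

```bash
python3 - <<'E'
from bench import monitor,imaging
from h import *
s=monitor.observe();print(s["position"])
for n in("wrist","side","top"):
    c=imaging.camera(n);pickle.dump(c,open(f"{n}6.pkl","wb"))
    k=proj(c,[[.5135,.257,.11],[.4975,.157,.063]]).round().astype(int);print(n,k.tolist())
    g=cv2.cvtColor(c["image"],cv2.COLOR_RGB2GRAY)
    if n!="wrist":
        q=pickle.load(open(f"{n}0.pkl","rb"))["image"]
        print(n,"diff at open-leaf place",[int(np.abs(c["image"].astype(int)-q)[b-4:b+4,a-4:a+4].mean()) for a,b in proj(c,[[.645,.157,.12],[.65,.157,.16],[.54,.157,.063]]).astype(int)])
E
```

```text
[0.51304348 0.2946714  0.11061106]
wrist [[175, 256], [41, 200]]
side [[238, 251], [250, 241]]
side diff at open-leaf place [38, 24, 110]
top [[133, 189], [175, 197]]
top diff at open-leaf place [42, 44, 65]
```

Call:
step_arm:
  deltas:
    - [0, -12, 0, 0, 0, 0, -1]
    - [0, -24, 0, 0, 0, 0, -1]
    - [0, -36, 0, 0, 0, 0, -1]
    - [0, -48, 0, 0, 0, 0, -1]
    - [0, -58, 0, 0, 0, 0, -1]
    - [0, -64, 0, 0, 0, 0, -1]
    - [0, -67, 0, 0, 0, 0, -1]
    - [0, -67, 0, 0, 0, 0, -1]

```text
t: 18.68
position: [0.5133, 0.2313, 0.1126]
eef_rot: [[-1.0, 0.001, -0.0], [0.001, 1.0, -0.001], [0.0, -0.001, -1.0]]
contact_force: [0.1, 1.2, 0.4]
grip_width: 0.0
finger_force: 0.3
```

Call:
step_arm:
  deltas:
    - [0, -4, 0, 0, 0, 0, -1]
    - [0, -7, 0, 0, 0, 0, -1]
    - [0, -9, 0, 0, 0, 0, -1]
    - [0, -9, 0, 0, 0, 0, -1]

```text
t: 19.18
position: [0.5133, 0.2224, 0.1127]
eef_rot: [[-1.0, 0.001, -0.0], [0.001, 1.0, -0.001], [0.0, -0.001, -1.0]]
contact_force: [-0.1, 1.2, -0.5]
grip_width: 0.001
finger_force: 0.6
```

Call:
step_arm:
  deltas:
    - [0, -3, 0, 0, 0, 0, -1]
    - [0, -6, 0, 0, 0, 0, -1]
    - [0, -9, 0, 0, 0, 0, -1]
    - [0, -9, 0, 0, 0, 0, -1]

```text
t: 19.68
position: [0.5134, 0.2207, 0.1133]
eef_rot: [[-1.0, -0.003, 0.003], [-0.003, 1.0, 0.01], [-0.003, 0.01, -1.0]]
contact_force: [-0.6, 14.0, -4.8]
grip_width: 0.0
finger_force: 6.8
```

Call:
step_arm:
  deltas:
    - [0, 15, 0, 0, 0, 0, -1]
    - [0, 15, -40, 0, 0, 0, -1]
    - [0, 15, -40, 0, 0, 0, -1]
    - [-26, 10, -40, 0, 0, 0, -1]
    - [-26, -13, -40, 0, 0, 0, -1]
    - [-26, -13, -40, 0, 0, 0, -1]
    - [-26, -13, -6, 0, 0, 0, -1]
    - [-26, -13, -6, 0, 0, 0, -1]
    - [-26, -13, -6, 0, 0, 0, -1]

```text
t: 20.8
position: [0.5394, 0.2016, 0.1193]
eef_rot: [[-1.0, 0.0, 0.001], [0.0, 1.0, -0.0], [-0.001, -0.0, -1.0]]
contact_force: [0.2, -0.3, 0.1]
grip_width: -0.001
finger_force: 0.0
```

```bash
python3 - <<'E'
from bench import monitor
from h import *
s=monitor.observe();p0=s["position"];print(p0,s["contact_force"].round(1))
for f in [0,.2,.4,.6,.8,1,1.2,1.35,1.45]:
    K=np.array([.5135-.04*np.sin(f),.201,.07+.04*np.cos(f)]);C=K+.009*np.array([np.cos(f),0,np.sin(f)])
    t=C+[.011,0,.014];print(f,t.round(4),((s["eef_rot"].T@(t-p0))*1000).round(1))
E
```

```text
[0.53944867 0.20158644 0.11932562] [ 0.2 -0.3  0.1]
0 [0.5335 0.201  0.124 ] [ 5.9 -0.6 -4.7]
0.2 [0.5254 0.201  0.125 ] [14.1 -0.6 -5.7]
0.4 [0.5172 0.201  0.1243] [22.2 -0.6 -5. ]
0.6 [0.5093 0.201  0.1221] [30.1 -0.6 -2.8]
0.8 [0.5021 0.201  0.1183] [37.4 -0.6  1. ]
1 [0.4957 0.201  0.1132] [43.7 -0.6  6.1]
1.2 [0.4905 0.201  0.1069] [49.  -0.6 12.4]
1.35 [0.4874 0.201  0.1015] [52.  -0.6 17.8]
1.45 [0.4859 0.201  0.0978] [53.6 -0.6 21.5]
```

Call:
step_arm:
  deltas:
    - [6, 0, -1, 0, 0, 0, -1]
    - [14, 0, -2, 0, 0, 0, -1]
    - [22, 0, -2, 0, 0, 0, -1]
    - [30, 0, 0, 0, 0, 0, -1]
    - [38, 0, 2, 0, 0, 0, -1]
    - [45, 0, 7, 0, 0, 0, -1]
    - [52, 0, 12, 0, 0, 0, -1]
    - [56, 0, 18, 0, 0, 0, -1]
    - [57, 0, 22, 0, 0, 0, -1]
    - [57, 0, 22, 0, 0, 0, -1]

```text
t: 22.05
position: [0.4818, 0.2008, 0.097]
eef_rot: [[-1.0, 0.001, -0.001], [0.001, 1.0, -0.001], [0.001, -0.001, -1.0]]
contact_force: [-2.8, -0.7, 7.4]
grip_width: 0.003
finger_force: 3.7
```

Call:
step_arm:
  deltas:
    - [0, 0, 2, 0, 0, 0, -1]
    - [0, 0, 2, 0, 0, 0, -1]
    - [0, 0, -60, 0, 0, 0, -1]
    - [0, 0, -120, 0, 0, 0, -1]
    - [0, -60, -150, 0, 0, 0, -1]
    - [0, -90, -150, 0, 0, 0, -1]
    - [0, -90, -150, 0, 0, 0, -1]
    - [0, -90, -150, 0, 0, 0, -1]

```text
t: 23.05
position: [0.4822, 0.1116, 0.2466]
eef_rot: [[-1.0, 0.001, 0.0], [0.001, 1.0, 0.0], [-0.0, 0.0, -1.0]]
contact_force: [-0.0, 1.1, -0.7]
grip_width: -0.002
finger_force: 0.0
```

```bash
python3 - <<'E'
from bench import monitor,imaging
from h import *
c=imaging.camera("wrist");d=imaging.camera("side")
a=cv2.resize(c["image"],(400,300));b=cv2.resize(d["image"][190:265,180:280],(400,300),interpolation=cv2.INTER_CUBIC)
u,v=proj(c,[[.53,.16,.07]])[0].astype(int);print(u,v)
x0=min(max(u-100,0),312);y0=min(max(v-75,0),234)
e=cv2.resize(c["image"][y0:y0+150,x0:x0+200],(800,600),interpolation=cv2.INTER_CUBIC)
e[300:,:400]=b
cv2.imwrite("pics/end.png",e[:,:,::-1])
E
```

```text
292 218
```

View pics/end.png

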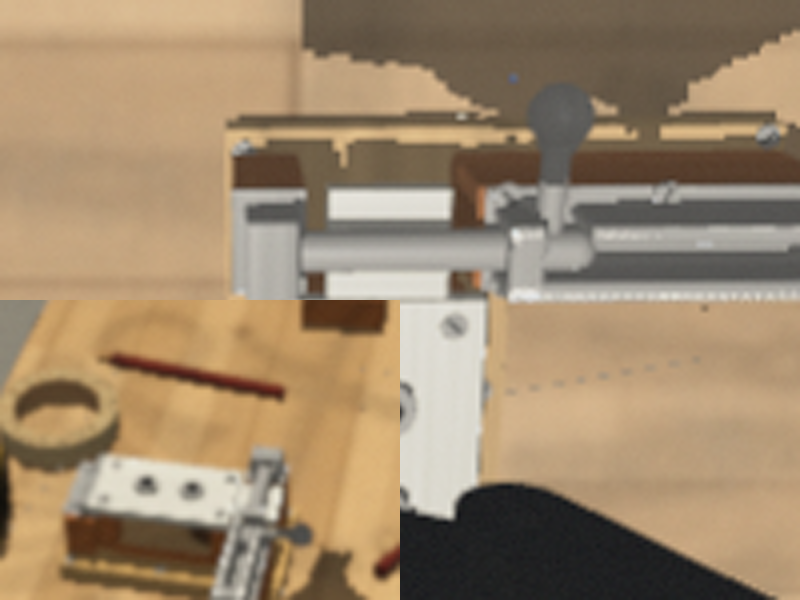

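The picture shows the leaf flat and shut, the bolt across over the tongue into the keeper at (300,250), and the handle down with its knob at (560,115). The robot is clear, so I hand the job in.

```bash
python3 -c "
from bench import sign_off
print(sign_off())"
```

```text
the job is handed in; nothing more can be done
None
```

The job is handed in at about 23 s of the 69 s: the block was lowered into the nest, and the last picture shows the plate shut, the bolt across and its handle down; the judge returned no verdict, and I did not re-check the dowel and batten after the grasp.

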